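Find the sticking damper plug and pull it from the gauge rack

ROBOT

A 7-joint arm with a two-finger parallel gripper is mounted at the origin on the work surface. World frame = base frame: x ahead of the robot, y to its left, z up, the work surface at z = 0. Lengths are in m, angles in rad, forces in N, time in s.
With the tool pointing down it reaches from about 0.425 to 0.875 m from the base axis. Payload 9.9 kg.
Tool frame: the origin (TCP) lies at the centre of the arm's flange, where the gripper is bolted on; the fingertips stand 173 mm ahead of it and the grasp point (between the pads) lies manip.pinch_z ahead of it (manip.pinch_z is the distance from the TCP to the grasp point, in m); z points along the fingers, y is the line along which they close (so a half turn about z gives the same grasp; the last joint's range is limited). The gripper opens to 85 mm and grips with 20 to 120 N. Pads are 22 mm wide; open, the fingers measure 114 mm over their backs; the gripper's body (76 mm by 85 mm) begins 54 mm behind the grasp point. The pads swing forward as they close: fully open they stand 13 mm farther back than shut.
Start: joints at [-1.188, 0.576, 0.025, 1.437, -0.015, 1.129, -0.057], TCP at [0.304, 0.603, 0.405] pointing down, gripper open.
Joint ranges: [-2.76, 2.76], [-0.34, 2.15], [-1.52, 1.57], [0.19, 2.46], [-1.09, 4.23], [0.17, 1.99], [-2.82, 2.82]. Speed limits (rad/s): [2.22, 2.22, 3.01, 3.01, 3.14, 3.14, 3.14].

INTERFACE

Orientations are given as a 3x3 rotation matrix whose columns are the frame's x, y, z axes.
In Python, from rig import manip, eyes, nets gives the robot as it stands.
- The arm moves only by the shell command python3 -m crank 'ROWS' [OPENING]. ROWS is JSON, one flat list of numbers, 6 for each row, row after row: the shift along the world's x, y, z in cm, then the turn, a rotation vector about the world's x, y, z in degrees. A call has 1 to 20 rows; each row is the pose to reach, as a shift and turn from the pose commanded when the call began; what a row does not reach only later rows make up. A row lasts 1/10 s, in which the tool goes at most 50 mm and 8.59 degrees, less where a joint would pass 70% of its speed; a pose out of reach is approached as far as the arm can. A call with a gripper value outside its range is refused whole. OPENING is the closure in counts, from 0 (fully open) to 255 (shut), set as the call begins (- or left out, the last holds). The fingers move at their own pace and stop on an object; the grip force is fixed at half the most. Time passes only in rows, so rows that repeat a pose let the fingers close. It gives the time, the measured TCP pose, the force, the opening and the grip force at its end, in the units of the state.
- manip.observe(): the state, without advancing time (a new reading comes with each control period).
- eyes.capture(name): name is "side" or "top" or "wrist"; returns the picture (384x512x3 uint8, blue, green, red); there is no depth.
- eyes.get_calibration(name): a dict with "fov_y" (degrees; the focal length in pixels is half the picture's height over the tangent of half this angle, whatever the lens; pixels are square), "cx", "cy" (the principal point, pixels), "position" and "orientation" of the camera in the world. Camera axes: x right, y down, z forward; pixel columns grow to the right and rows downward; lengths in m; the calibration is good to about 2 mm. A picture is of the moment at which its call begins: read the wrist's pose just before it. get_calibration takes no time and is no camera call; for the wrist camera it gives the pose at the moment of the call.
- manip.sign_off(): hands the job in; it is judged then, once.
Trained networks look in the newest picture that a camera, given by its name, has taken for a name from the list of things; names that differ only in an ending like _2 or _b are one class to them, and where a whole thing is asked for, a point or a joint stands for the part that bears it (a point fixed in the world has none). Each returns a list of dicts, best first, with "score" (0 to 1); they miss things now and then, are a little off and sometimes report something else, mostly with a low value. They report only what shows in the picture. A call takes as long as a camera call.
- nets.boxes_of(label, camera): "at" ([x, y, z] in m, in world coordinates, good to about 4 mm: the middle of the surface that is visible of it).
- nets.regions_of(label, camera): "mask" (384x512 bool, what is visible of it).
The state is a dict: "t": time; "joint_positions": joint angles; "qd": joint speeds; "joint_torque": joint torques, N m; "tcp_pos": TCP position; "orientation": TCP orientation; "ft_force": force on the tool from outside, world axes, zero at the start; "torque": the same for the moment, N m; "grip_width": opening from 0.0 (shut) to 1.0 (fully open); "grasp_force": force on a finger pad.
Only numpy, scipy, OpenCV 4.12 (cv2) and the standard library are available. Lean on these libraries where they do the work, as an engineer would, in place of code of your own. Each camera call takes 0.05 s, during which the arm holds its last target. There are 200 camera calls.

TASK

Push the plungers of all three damper plugs in the rack in as far as they will go, gently, without forcing the one that sticks part-way. Then pull that sticking plug out of its sprung socket and stand it upright in the empty reject tray; leave the two good plugs fully seated with their plungers in, and do not disturb the other things on the bench.

Things in the scene. Friction and masses are not known exactly. Their poses are not given: they have to be found in the camera images.
- rack: Fixed gauge rack, base 150 x 300 mm. Origin on the table under the mouth of the middle socket, z up, its y along the row (roughly away from the robot or towards it), its x roughly to the robot's left. Three square sockets in a leaning aluminium block, 95 mm apart along y; mouths 70 mm above the table, axes leaning 35 degrees from vertical towards -x.
- lamp_edge (a point): Middle of the lower -x edge of the lamp bar over the rack; axes as the rack's, 14 mm towards -x from its origin, 230 mm above the table. The bar spans y +-146, 60 mm in x, 28 mm high, on 20 mm uprights at rack x 35, y +-136 mm. It bars a vertical gripper from the barrels; come in leaning along the plug.
- plug_a: One of three like damper plugs, shuffled among the sockets. Origin: foot centre; z along it to the plunger, x, y square to its sides. Foot 34 x 34 mm, z 0-45, in the socket; above it the black barrel 44 x 44 mm, z 45-95, its lower edge resting on the socket's mouth; on top a plunger, 12 mm rod, cap 28 mm wide, its top at z 121 when fully out. In the rack z leans 35 degrees from vertical towards the rack's -x.
- plug_b: One of three like damper plugs, shuffled among the sockets. Origin: foot centre; z along it to the plunger, x, y square to its sides. Sizes as plug_a. About 0.2 kg. Held by a sprung detent in a notch: pulling straight along its axis takes roughly 10 to 20 N, the detent gives way within 5 mm and drags until 25 mm; the foot is clear after 45 mm.
- plug_c: One of three like damper plugs, shuffled among the sockets. Origin: foot centre; z along it to the plunger, x, y square to its sides. Sizes and detent as plug_a and plug_b; one of the three, any, has a plunger that sticks.
- cap_a (a point): Centre of the top face of this plug's plunger cap, 28 mm in diameter; z points out along the plug (away from the socket).
- cap_b (a point): Centre of the top face of this plug's plunger cap, 28 mm in diameter; z points out along the plug (away from the socket).
- cap_c (a point): Centre of the top face of this plug's plunger cap, 28 mm in diameter; z points out along the plug (away from the socket).
- plunger_a (a joint): How far this plug's plunger is pushed in, m: 0 fully out. It starts 0 to 3 mm in. It has no return spring, slides against about 3 N of friction and stays where it is left. A good one runs to 0.018 (cap 8 mm above the barrel); a sticking one stops dead at about 0.006.
- plunger_b (a joint): How far this plug's plunger is pushed in, m: 0 fully out. It starts 0 to 3 mm in. It has no return spring, slides against about 3 N of friction and stays where it is left. A good one runs to 0.018 (cap 8 mm above the barrel); a sticking one stops dead at about 0.006.
- plunger_c (a joint): How far this plug's plunger is pushed in, m: 0 fully out. It starts 0 to 3 mm in. It has no return spring, slides against about 3 N of friction and stays where it is left. A good one runs to 0.018 (cap 8 mm above the barrel); a sticking one stops dead at about 0.006.
- tray: Fixed reject tray, pale plastic, empty, open on top, 150 (x) x 130 (y) x 30 mm, walls and floor 4 mm thick. Origin: centre of its underside, on the table.
- flask: Bystander: white drinking flask, 64 mm diameter, 190 mm high, standing; origin centre of its foot.
- screwdriver: Bystander: screwdriver 180 mm long, lying on the table.
- weight: Bystander: steel knobbed weight, 44 mm diameter, 72 mm high, standing; origin centre of its foot.

How it is judged:
By the outcome, as a careful person would: the job done as asked, in the order asked, and still so for the second after the job is handed in, with the robot touching nothing.
It also fails if it takes over 64 s, if anything falls off the work surface, if the arm or the gripper's body presses on something with over 40 N, if the wrist force passes 120 N, or if a joint passes its speed limit or range.

## Working session

There is one attempt and no reset: what is moved stays moved. The work goes in short steps, Python scripts to look and compute and a shell command to move; the robot and the scene stay as the last step left them, time stands still between calls to the robot, and variables do not carry over. Pictures are saved under pics/ and viewed, at most 10 in all, crops included, and the job is handed in when it is done.

```bash
ls; mkdir -p pics; cat > h.py <<'E'
import numpy as np, cv2
from rig import manip, eyes, nets
def cal(n):
    c=eyes.get_calibration(n); f=192/np.tan(np.radians(c['fov_y'])/2)
    return f,c['cx'],c['cy'],np.array(c['position']),np.array(c['orientation'])
def proj(n,p,c=None):
    f,cx,cy,P,R=c or cal(n); q=R.T@(np.array(p)-P); return np.array([cx+f*q[0]/q[2],cy+f*q[1]/q[2]])
def ray(n,u,v,c=None):
    f,cx,cy,P,R=c or cal(n); d=R@np.array([(u-cx)/f,(v-cy)/f,1]); return P,d/np.linalg.norm(d)
E
python3 - <<'E'
from h import *
np.set_printoptions(precision=4,suppress=True)
s=manip.observe(); print(s['t'],s['tcp_pos'],s['orientation'],manip.pinch_z,s['ft_force'])
for n in('side','top','wrist'):
    im=eyes.capture(n); cv2.imwrite(f'pics/{n}0.png',im); c=cal(n); print(n,c)
    for l in('plug_a','cap_a','rack','tray','lamp_edge','flask','screwdriver','weight'):
        try: print(l,[(np.round(d['at'],3).tolist(),round(d['score'],2)) for d in nets.boxes_of(l,n)])
        except Exception as e: print(l,e)
a=[cv2.imread(f'pics/{n}0.png') for n in('side','top')]
cv2.imwrite('pics/st0.png',cv2.resize(np.vstack(a),None,fx=.78,fy=.78))
E
```

```text
pics
0.0 [0.3037 0.6026 0.4039] [[-0.893   0.45   -0.0007]
 [ 0.45    0.893  -0.0015]
 [-0.0001 -0.0017 -1.    ]] 0.1547 [-0.498  -0.2234 -0.1046]
side (np.float64(427.00618855448744), 245.6829604035775, 187.575173447904, array([ 0.2141, -0.7763,  0.7751]), array([[ 0.902 , -0.2745,  0.3332],
       [-0.4314, -0.545 ,  0.7189],
       [-0.0158, -0.7922, -0.6101]]))
plug_a [([0.542, 0.09, 0.105], 0.9), ([0.452, 0.11, 0.105], 0.86), ([0.639, 0.076, 0.104], 0.57)]
cap_a [([0.454, 0.107, 0.13], 0.59), ([0.547, 0.089, 0.132], 0.54)]
rack [([0.541, 0.121, 0.072], 0.91)]
tray [([0.463, -0.303, 0.002], 0.71)]
lamp_edge [([0.539, 0.123, 0.066], 0.92), ([0.667, -0.25, 0.047], 0.37)]
flask [([0.652, -0.412, 0.128], 0.57)]
screwdriver [([0.366, -0.114, 0.02], 0.92)]
weight [([0.664, -0.253, 0.045], 0.71)]
top (np.float64(450.46054253297984), 252.8308106951579, 186.6526325908883, array([ 0.4828, -0.0978,  1.3534]), array([[ 0.03  , -0.9981,  0.0533],
       [-0.9992, -0.0286,  0.0271],
       [-0.0256, -0.0541, -0.9982]]))
plug_a [([0.459, 0.131, 0.116], 0.74), ([0.644, 0.089, 0.119], 0.7), ([0.555, 0.112, 0.114], 0.6)]
cap_a [([0.548, 0.09, 0.133], 0.63), ([0.641, 0.067, 0.133], 0.39)]
rack [([0.549, 0.124, 0.258], 0.8)]
tray [([0.465, -0.304, 0.005], 0.81)]
lamp_edge [([0.552, 0.127, 0.254], 0.94), ([0.453, 0.109, 0.129], 0.22)]
flask [([0.664, -0.383, 0.18], 0.78)]
screwdriver [([0.371, -0.107, 0.022], 0.52)]
weight [([0.67, -0.242, 0.051], 0.73), ([0.642, 0.07, 0.133], 0.57)]
wrist (np.float64(293.6126729188731), 254.4377167076895, 195.5001129505266, array([0.237 , 0.6358, 0.3735]), array([[ 0.4496,  0.8542,  0.2611],
       [ 0.8932, -0.4297, -0.1324],
       [-0.0009,  0.2928, -0.9562]]))
plug_a [([0.485, 0.204, 0.011], 0.21)]
cap_a []
rack [([0.484, 0.205, 0.008], 0.85)]
tray []
lamp_edge [([0.48, 0.205, 0.006], 0.57)]
flask []
screwdriver []
weight []
```

View pics/side0.png

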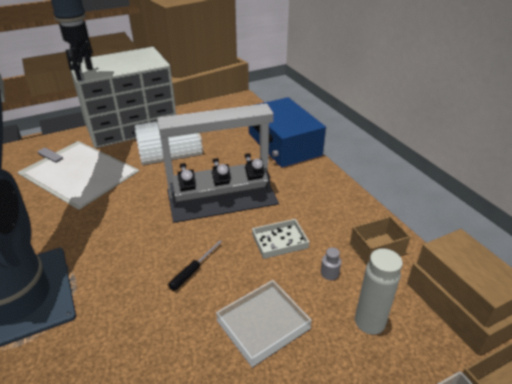

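View pics/top0.png

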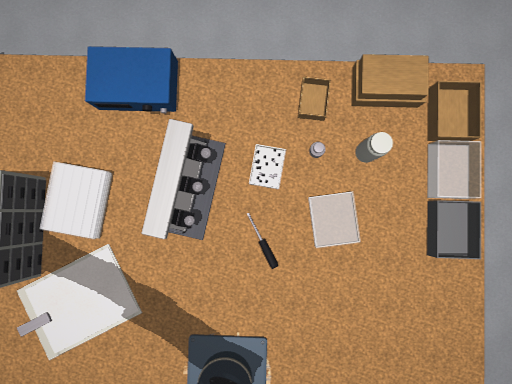

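The side view shows the rack's caps at (187,174), (222,170) and (257,166), and the tray at (264,320). The top view shows the caps at (190,220), (198,187) and (206,153), under the lamp's right edge, and the tray at (334,220). Next I fit the rack pose from the masks.

```bash
cat >> h.py <<'E'
from scipy.optimize import least_squares
L=np.radians(35)
def rackf(p):
    x,y,w=p; xr=np.array([np.cos(w),np.sin(w),0]); yr=np.array([-np.sin(w),np.cos(w),0])
    return np.array([x,y,0]),xr,yr,np.cos(L)*np.array([0,0,1])-np.sin(L)*xr
def pt(p,k,along):  # k socket index along yr, along: plug z
    o,xr,yr,a=rackf(p); return o+[0,0,.07]+k*.095*yr+(along-.045)*a
E
python3 - <<'E'
from h import *
np.set_printoptions(precision=4,suppress=True)
obs=[]
for n in('side','top'):
    eyes.capture(n); c=cal(n)
    for l in('cap_a','tray'):
        for d in nets.regions_of(l,n):
            m=d['mask']; v,u=np.nonzero(m); print(n,l,round(d['score'],2),m.sum(),u.mean(),v.mean(),u.min(),u.max(),v.min(),v.max())
            if l=='tray' and d['score']>.5:
                r=cv2.minAreaRect(np.c_[u,v].astype(np.float32)); b=cv2.boxPoints(r)
                for q in b:
                    P,D=ray(n,*q,c); print('   corner',P+D*(.02-P[2])/D[2])
# fit with caps seen by hand
hand={'side':[(187,174),(222,170),(257,166)],'top':[(190,220),(198,187),(206,153)]}
C={n:cal(n) for n in hand}
f=lambda p:np.concatenate([proj(n,pt(p,k,.119),C[n])-hand[n][1-k] for n in hand for k in(1,0,-1)])
s=least_squares(f,[.55,.13,np.radians(78)]); print(s.x,np.degrees(s.x[2]),s.fun.round(1))
ims=[]
for n in hand:
    im=cv2.imread(f'pics/{n}0.png'); u,v=map(int,hand[n][1]); cr=im[v-60:v+60,u-66:u+66]; ims.append(cv2.resize(cr,None,fx=3,fy=3,interpolation=cv2.INTER_CUBIC))
cv2.imwrite('pics/crop.png',np.hstack(ims))
E
```

```text
side cap_a 0.64 55 256.76363636363635 163.34545454545454 253 260 160 167
side tray 0.91 4657 262.58213442130125 321.8726648056689 216 311 280 366
   corner [ 0.3759 -0.2476  0.02  ]
   corner [ 0.5571 -0.2015  0.02  ]
   corner [ 0.5542 -0.363   0.02  ]
   corner [ 0.3929 -0.3904  0.02  ]
top cap_a 0.62 68 188.47058823529412 220.16176470588235 184 193 216 224
top cap_a 0.43 81 205.12345679012347 152.54320987654322 201 209 148 157
top cap_a 0.23 389 182.03598971722366 217.96915167095116 170 194 208 227
top tray 0.68 2286 333.71391076115486 219.23622047244095 308 359 192 247
   corner [ 0.5288 -0.2239  0.02  ]
   corner [ 0.5505 -0.3566  0.02  ]
   corner [ 0.4017 -0.3791  0.02  ]
   corner [ 0.3799 -0.2472  0.02  ]
top tray 0.2 70 205.14285714285714 152.71428571428572 201 209 148 157
[0.5537 0.1246 1.3542] 77.59122108636583 [-1.2  0.3 -0.1 -0.9 -0.1 -2.1 -0.1  0.2  0.7 -0.6  1.3 -0.2]
```

View pics/crop.png

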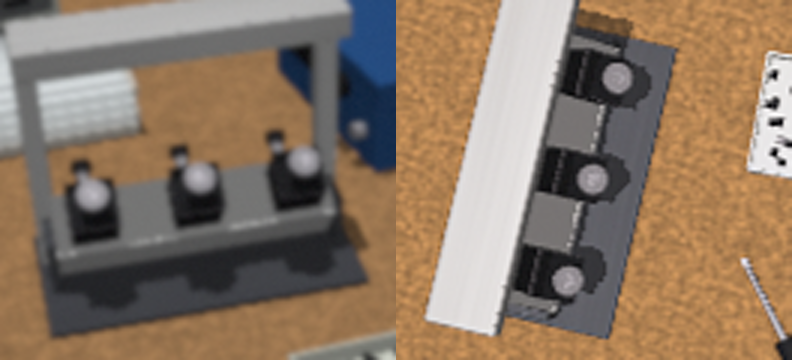

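The crop confirms the cap centres to within about 1 px. I'll refit and compute the approach.

```bash
cat >> h.py <<'E'
from scipy.spatial.transform import Rotation as Ro
def tool(p):  # tool looking down the plug axis, y along -yr (away from robot)
    o,xr,yr,a=rackf(p); return np.c_[np.cross(-yr,-a),-yr,-a]
def rows(pos,R):
    s=manip.observe(); R0=np.array(s['orientation'])
    return np.round((np.array(pos)-s['tcp_pos'])*100,2),np.round(np.degrees(Ro.from_matrix(R@R0.T).as_rotvec()),1)
E
python3 - <<'E'
from h import *
hand={'side':[(187,175),(222.7,169.3),(257,164)],'top':[(189.1,220.3),(197.3,186.5),(205.7,152.6)]}
C={n:cal(n) for n in hand}
f=lambda p:np.concatenate([proj(n,pt(p,k,.119),C[n])-hand[n][1-k] for n in hand for k in(1,0,-1)])
s=least_squares(f,[.55,.13,np.radians(78)]); p=s.x; print(p,np.degrees(p[2]),s.fun.round(1))
np.save('p.npy',p)
for k in(1,0,-1): print(k,pt(p,k,.119))
a=rackf(p)[3];print(a)
t=pt(p,0,.119)+a*(.173+.10); print(t,rows(t,tool(p)))
E
```

```text
[0.55412311 0.12649639 1.36848767] 78.40856773989293 [-1.  -0.8 -0.7 -0.7 -0.1 -0.8  0.7 -0.3  0.7 -0.5  0.5 -0.3]
1 [0.45253214 0.10400587 0.13061725]
0 [0.54559464 0.08491738 0.13061725]
-1 [0.63865714 0.0658289  0.13061725]
[-0.11524954 -0.56187852  0.81915204]
[ 0.51413152 -0.06847545  0.35424576] (array([ 21.03, -67.13,  -5.04]), array([ 33.8,  16.4, -72.4]))
```

```bash
python3 -m crank '[0,0,5,0,0,0, 2,-5,10,0,0,-5, 21,-67,10,34,16,-72, 21,-67,10,34,16,-72, 21,-67,10,34,16,-72, 21,-67,10,34,16,-72, 21,-67,10,34,16,-72, 21,-67,10,34,16,-72, 21,-67,10,34,16,-72, 21,-67,10,34,16,-72, 21,-67,10,34,16,-72, 21,-67,10,34,16,-72, 21,-67,10,34,16,-72, 21,-67,10,34,16,-72, 21,-67,10,34,16,-72, 21,-67,10,34,16,-72, 21,-67,2,34,16,-72, 21,-67,-5,33.8,16.4,-72.4, 21,-67,-5,33.8,16.4,-72.4, 21,-67,-5,33.8,16.4,-72.4]' 255
python3 - <<'E'
from h import *
p=np.load('p.npy');s=manip.observe();print(s['t'],s['qd'],s['joint_positions'],s['ft_force'])
t=pt(p,0,.119)+rackf(p)[3]*(.173+.10);print(rows(t,tool(p)))
im=eyes.capture('wrist');c=cal('wrist')
for k in(1,0,-1):
    u,v=proj('wrist',pt(p,k,.119),c);print(k,u,v);cv2.circle(im,(int(u),int(v)),2,(0,0,255),-1)
for d in nets.boxes_of('cap_a','wrist'):print(d)
cv2.imwrite('pics/w1.png',im)
E
```

```text
t: 3.65
tcp_pos: [0.5124, -0.0661, 0.3499]
orientation: [[0.17, 0.98, 0.107], [0.801, -0.201, 0.563], [0.573, -0.011, -0.819]]
ft_force: [0.0, 0.0, 1.3]
grip_width: 0.0
grasp_force: 0.0
3.65 [-0.01614076 -0.08951112  0.03732573 -0.11133611  0.05257182  0.10836419
 -0.12791736] [-0.02489555  0.48548387  0.39728413  1.96357514 -0.92878302  1.0792751
  0.74471519] [0.04200312 0.02592366 1.3421172 ]
(array([ 0.18, -0.24,  0.44]), array([-0.1, -0.6, -0. ]))
1 146.9787829012473 196.98930838692908
0 257.4629786640648 196.76320925278577
-1 368.49533183104484 196.53598834811592
{'at': [0.4551, 0.1046, 0.1271], 'score': 0.94}
{'at': [0.5469, 0.0886, 0.1296], 'score': 0.9}
{'at': [0.6412, 0.067, 0.1293], 'score': 0.72}
```

View pics/w1.png

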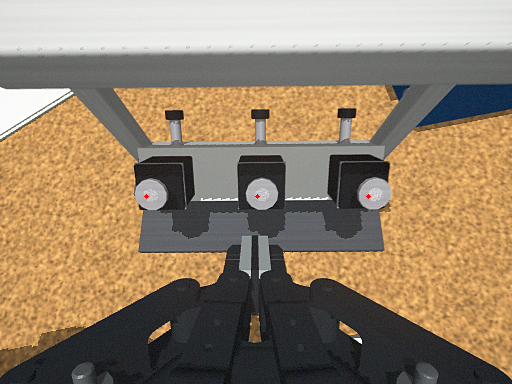

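The wrist view shows the caps at (150,194), (261,194) and (373,194), about 3 px right of my prediction. I'll refit with those points included.

```bash
python3 - <<'E'
from h import *
hand={'side':[(187,175),(222.7,169.3),(257,164)],'top':[(189.1,220.3),(197.3,186.5),(205.7,152.6)],'wrist':[(150,194),(261.3,194.3),(373,194.3)]}
C={n:cal(n) for n in hand}
f=lambda p:np.concatenate([proj(n,pt(p,k,.119),C[n])-hand[n][1-k] for n in hand for k in(1,0,-1)])
s=least_squares(f,[.55,.13,np.radians(78)]); p=s.x; print(p,np.degrees(p[2]),s.fun.round(1))
np.save('p.npy',p); print(manip.observe()['t'])
for k in(1,0,-1):
  print(k,pt(p,k,.119))
  for h in(.02,0.005): print(h,rows(pt(p,k,.121)+rackf(p)[3]*(.173+h),tool(p)))
print('axis cm per mm',rackf(p)[3]*.1, 'yr',rackf(p)[2]*9.5)
E
```

```text
[0.55893258 0.12792993 1.36563896] 78.24534897584172 [ 0.5 -1.7  0.7 -1.4  1.2 -1.4  0.1 -2.1  0.3 -2.2  0.2 -2.   1.   0.5
 -1.   0.4 -3.   0.6]
3.75
1 [0.45727795 0.1057289  0.13061725]
0.02 (array([-7.96,  6.32, -6.51]), array([-0.1, -0.1, -0.1]))
0.005 (array([-7.78,  7.17, -7.74]), array([-0.1, -0.1, -0.1]))
0 [0.5502857  0.08637539 0.13061725]
0.02 (array([ 1.35,  4.39, -6.51]), array([-0.1, -0.1, -0.1]))
0.005 (array([ 1.52,  5.23, -7.74]), array([-0.1, -0.1, -0.1]))
-1 [0.64329345 0.06702187 0.13061725]
0.02 (array([10.65,  2.45, -6.51]), array([-0.1, -0.1, -0.1]))
0.005 (array([10.82,  3.3 , -7.74]), array([-0.1, -0.1, -0.1]))
axis cm per mm [-0.01168497 -0.05615479  0.0819152 ] yr [-9.30077492  1.93535164  0.        ]
```

```bash
python3 -m crank '[0.7,2.2,-3.2,0,0,0, 1.35,4.39,-6.5,0,0,0, 1.45,4.8,-7.1,0,0,0, 1.52,5.23,-7.7,0,0,0, 1.52,5.23,-7.7,0,0,0, 1.52,5.23,-7.7,0,0,0]'
python3 - <<'E'
from h import *
p=np.load('p.npy');s=manip.observe();print(s['t'],s['joint_positions'],s['ft_force']@rackf(p)[3])
print(rows(pt(p,0,.121)+rackf(p)[3]*(.173),tool(p)))
im=eyes.capture('wrist');cv2.imwrite('pics/w2.png',im)
E
```

```text
t: 4.35
tcp_pos: [0.5297, -0.0156, 0.2799]
orientation: [[0.164, 0.979, 0.118], [0.802, -0.202, 0.562], [0.574, 0.003, -0.819]]
ft_force: [0.7, 0.1, -0.6]
grip_width: 0.002
grasp_force: 0.0
4.35 [-0.02112472  0.57540808  0.24774605  2.02671761 -1.06376685  0.88825665
  0.82759418] -0.6534254624944501
(array([ 0.02,  0.37, -0.6 ]), array([-0. ,  0.2, -0.1]))
```

View pics/w2.png

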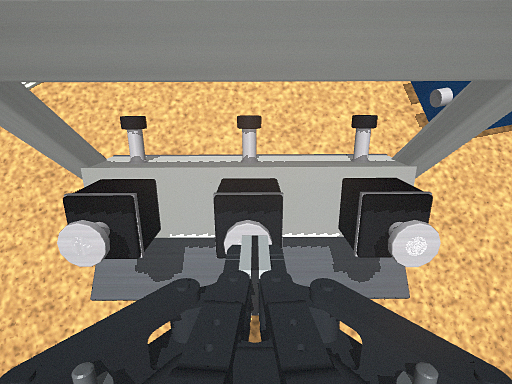

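The wrist view shows the fingertips at about (255,240–270) and the middle cap at about (247,246), so the tip has to move roughly 4 mm towards the robot and 2 mm up. Joint 5 is close to its limit, so I'll test a turn about the tool axis as well.

```bash
python3 -m crank '[-0.35,0.25,0.15,0.8,3.7,-5.4, -0.35,0.25,0.15,1.6,7.4,-10.9, -0.35,0.25,0.15,1.6,7.4,-10.9, -0.35,0.25,0.15,1.6,7.4,-10.9]'; python3 -c "
from h import *
s=manip.observe();print(s['joint_positions'],s['ft_force'])"
```

```text
t: 4.8
tcp_pos: [0.5257, -0.0128, 0.28]
orientation: [[0.382, 0.917, 0.118], [0.735, -0.378, 0.563], [0.56, -0.129, -0.818]]
ft_force: [-0.0, 0.4, 0.4]
grip_width: 0.001
grasp_force: 0.0
[-0.02431244  0.57080443  0.24568675  2.03770392 -1.06909339  0.8828717
  0.60263111] [-0.02574789  0.39433443  0.41648419]
```

```bash
python3 -m crank '[0.3,1.5,1.0,-5.9,1.2,0, 0.3,1.5,1.0,-5.9,1.2,0, 0.3,1.5,1.0,-5.9,1.2,0]'; python3 - <<'E'
from h import *
s=manip.observe();print(s['joint_positions'],s['ft_force'])
im=eyes.capture('wrist');cv2.imwrite('pics/w3.png',im[150:320,130:400].repeat(2,0).repeat(2,1))
E
```

```text
t: 5.1
tcp_pos: [0.5285, 0.0032, 0.2895]
orientation: [[0.392, 0.915, 0.099], [0.787, -0.389, 0.478], [0.475, -0.11, -0.873]]
ft_force: [0.9, -0.5, -0.2]
grip_width: -0.004
grasp_force: 0.0
[-0.12385672  0.54443413  0.29876958  2.02241977 -0.97823846  0.83342678
  0.47014657] [ 0.85283854 -0.49553658 -0.22830484]
```

View pics/w3.png

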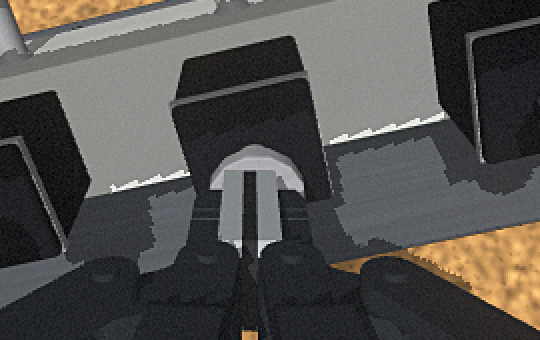

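The tip at crop (250,170–215) now sits over the cap, centred at about (257,193), and joint 5 has margin. Now pressing along the plug axis.

```bash
python3 -m crank '[0.02,0.11,-0.16,0,0,0, 0.05,0.22,-0.33,0,0,0, 0.06,0.28,-0.41,0,0,0, 0.06,0.28,-0.41,0,0,0]';python3 -m crank '[0.01,0.06,-0.08,0,0,0, 0.02,0.11,-0.16,0,0,0, 0.02,0.11,-0.16,0,0,0]' ;python3 -m crank '[0.01,0.06,-0.08,0,0,0, 0.02,0.11,-0.16,0,0,0, 0.02,0.11,-0.16,0,0,0]' 
```

```text
t: 5.55
tcp_pos: [0.529, 0.0051, 0.2847]
orientation: [[0.397, 0.913, 0.098], [0.786, -0.393, 0.476], [0.473, -0.112, -0.874]]
ft_force: [-0.1, -0.4, 0.9]
grip_width: 0.002
grasp_force: 0.0
t: 5.85
tcp_pos: [0.5293, 0.0063, 0.2835]
orientation: [[0.396, 0.913, 0.099], [0.787, -0.393, 0.476], [0.473, -0.111, -0.874]]
ft_force: [-0.7, -0.6, 1.7]
grip_width: 0.005
grasp_force: 0.8
t: 6.15
tcp_pos: [0.5295, 0.0075, 0.2818]
orientation: [[0.396, 0.913, 0.099], [0.787, -0.393, 0.476], [0.473, -0.111, -0.874]]
ft_force: [-0.4, -1.6, 1.3]
grip_width: 0.001
grasp_force: 1.0
```

```bash
cat > st.py <<'E'
from h import *
p=np.load('p.npy');s=manip.observe();o,xr,yr,a=rackf(p);tip=s['tcp_pos']+.173*np.array(s['orientation'])[:,2]
k=round(float((tip-o)@yr/.095)); d=tip-pt(p,k,.121)
print('k',k,'depth mm',-d@a*1e3,'row off',d@yr*1e3,'perp',d@np.cross(yr,a)*1e3,'axial N',s['ft_force']@a,'t',s['t'],'j5',s['joint_positions'][4])
E
python3 st.py; python3 -m crank '[0.01,0.06,-0.08,0,0,0, 0.02,0.11,-0.16,0,0,0, 0.02,0.11,-0.16,0,0,0]'|grep force ; python3 st.py;python3 -m crank '[0.01,0.06,-0.08,0,0,0, 0.02,0.11,-0.16,0,0,0, 0.02,0.11,-0.16,0,0,0]'|grep force ; python3 st.py
```

```text
k 0 depth mm 3.5099074679589317 row off 4.326170594018006 perp 2.13013328930623 axial N 1.9812595555093955 t 6.15 j5 -0.9917526219603712
ft_force: [-2.0, -4.7, 5.9]
grasp_force: 3.6
k 0 depth mm 5.054226372760621 row off 4.2854588416408825 perp 2.1180804728233844 axial N 7.706329758958635 t 6.45 j5 -0.9949305207842791
ft_force: [-8.2, -11.1, 21.5]
grasp_force: 12.3
k 0 depth mm 5.447018470287157 row off 4.055352866185906 perp 1.9897357829097768 axial N 24.784198971971435 t 6.75 j5 -0.9975031763280573
```

That is the hard stop at about 6 mm, so the middle plug is the sticking one. I'm backing off and moving on to the next.

```bash
python3 -m crank '[-0.04,-0.2,0.3,0,0,0, -0.3,-1.5,2.2,0,0,0, -0.35,-1.7,2.5,0,0,0, -0.35,-1.7,2.5,0,0,0]'|grep _force; python3 st.py; python3 - <<'E'
from h import *
p=np.load('p.npy');o,xr,yr,a=rackf(p);s=manip.observe();tip=s['tcp_pos']+.173*np.array(s['orientation'])[:,2]
for k in(-1,1):
  for h in(.025,.0): print(k,h,((pt(p,k,.121)+a*h+yr*.0025+np.cross(yr,a)*.0018)-tip)*100)
E
```

```text
ft_force: [-0.8, 0.1, -0.3]
grasp_force: 0.0
k 0 depth mm -23.159246365863552 row off 4.148209552410767 perp 2.7137179611533044 axial N -0.21025735391012465 t 7.15 j5 -0.9416642693633148
-1 0.025 [ 9.42538225 -2.14557407  0.098377  ]
-1 0.0 [ 9.71750648 -0.74170425 -1.94950311]
1 0.025 [-9.17616758  1.72512921  0.098377  ]
1 0.0 [-8.88404335  3.12899903 -1.94950311]
```

```bash
python3 -m crank '[4.7,-1.1,0.1,0,0,0, 9.4,-2.1,0.1,0,0,0, 9.6,-1.4,-1,0,0,0, 9.7,-0.8,-1.85,0,0,0, 9.7,-0.8,-1.85,0,0,0]'|grep _force; python3 st.py; python3 - <<'E'
from h import *
im=eyes.capture('wrist');cv2.imwrite('pics/w4.png',im[150:320,130:400].repeat(2,0).repeat(2,1))
E
```

```text
ft_force: [0.2, 0.9, -1.3]
grasp_force: 0.0
k -1 depth mm 1.6154519862287198 row off 4.959766845282067 perp 1.701778832039526 axial N -1.5304451949690618 t 7.65 j5 -0.9209142654868023
```

View pics/w4.png

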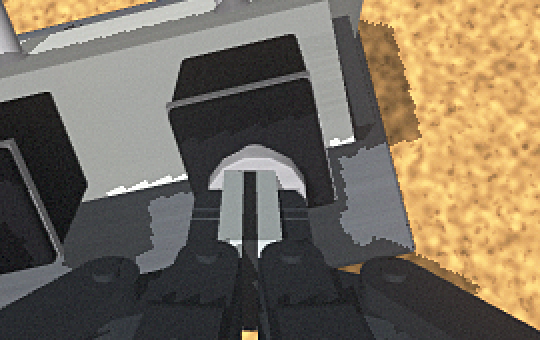

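The picture matches the last one: tip at (250,170), cap centred at about (257,190). Pressing to about 8 mm in steps.

```bash
python3 -m crank '[0.01,0.06,-0.08,0,0,0, 0.02,0.11,-0.16,0,0,0, 0.02,0.14,-0.21,0,0,0, 0.02,0.14,-0.21,0,0,0]'|grep _force ; python3 st.py;python3 -m crank '[0.01,0.06,-0.08,0,0,0, 0.02,0.11,-0.16,0,0,0, 0.02,0.11,-0.16,0,0,0]'|grep force ; python3 st.py
```

```text
ft_force: [-0.6, 0.2, -0.2]
grasp_force: 0.0
k -1 depth mm 1.2374983294267903 row off 3.035868828483592 perp 1.6296863246823126 axial N -0.21247745123663786 t 8.1 j5 -0.9230836333757559
ft_force: [-0.7, -1.2, 1.9]
grasp_force: 0.6
k -1 depth mm 3.347989577016483 row off 2.866136391277323 perp 1.5169917147218366 axial N 2.3133640352243225 t 8.4 j5 -0.925579560410998
```

```bash
python3 -m crank '[0.01,0.06,-0.08,0,0,0, 0.01,0.06,-0.08,0,0,0]'|grep _force ; python3 st.py
```

```text
ft_force: [0.2, -1.1, 3.2]
grasp_force: 1.1
k -1 depth mm 4.383699208549614 row off 2.8836954167191475 perp 1.5076170898374388 axial N 3.2413628009398403 t 8.6 j5 -0.9268005278969572
```

```bash
python3 -m crank '[0.01,0.06,-0.08,0,0,0, 0.01,0.06,-0.08,0,0,0]'|grep _force ; python3 st.py;
```

```text
ft_force: [0.3, -1.1, 1.7]
grasp_force: 1.2
k -1 depth mm 5.436757894067931 row off 2.8694134702409033 perp 1.5395127504090038 axial N 1.9425570778337424 t 8.8 j5 -0.9280344566164248
```

```bash
python3 -m crank '[0.01,0.06,-0.08,0,0,0, 0.01,0.06,-0.08,0,0,0]'|grep _force ; python3 st.py;
```

```text
ft_force: [-0.8, -1.3, 1.3]
grasp_force: 1.1
k -1 depth mm 6.5049563957766114 row off 2.92404578685787 perp 1.557285170485588 axial N 1.9029915134144304 t 9.0 j5 -0.9292742717824383
```

```bash
python3 -m crank '[0.01,0.06,-0.08,0,0,0, 0.01,0.06,-0.08,0,0,0]'|grep _force ; python3 st.py;
```

```text
ft_force: [0.4, -0.7, 1.2]
grasp_force: 1.0
k -1 depth mm 7.522625490779038 row off 2.9721959811158567 perp 1.5404519032106248 axial N 1.3423957998874763 t 9.2 j5 -0.9304719154284861
```

It slides past 6 mm at low force, so this plug is good. Continuing to its end.

```bash
python3 -m crank '[0.02,0.11,-0.16,0,0,0, 0.05,0.22,-0.33,0,0,0, 0.07,0.34,-0.49,0,0,0, 0.09,0.45,-0.66,0,0,0, 0.09,0.45,-0.66,0,0,0]'|grep _force ; python3 st.py;
```

```text
ft_force: [1.0, -0.0, 0.7]
grasp_force: 0.4
k -1 depth mm 15.88680485161486 row off 3.0818266071808584 perp 1.5855879226897864 axial N 0.5180180381819794 t 9.7 j5 -0.9406797118069191
```

```bash
python3 -m crank '[0.01,0.06,-0.08,0,0,0, 0.01,0.06,-0.08,0,0,0]'|grep _force ; python3 st.py;
```

```text
ft_force: [0.2, -1.5, 0.3]
grasp_force: 0.7
k -1 depth mm 16.60780025989175 row off 3.121092980336386 perp 1.6133709695486123 axial N 1.0859213142683963 t 9.9 j5 -0.9417144768795512
```

```bash
python3 -m crank '[0.01,0.06,-0.08,0,0,0, 0.01,0.06,-0.08,0,0,0]'|grep _force ; python3 st.py;
```

```text
ft_force: [-0.5, -3.0, 2.8]
grasp_force: 1.9
k -1 depth mm 17.28535984254417 row off 3.076607929491875 perp 1.6508985206833486 axial N 4.044116297370885 t 10.1 j5 -0.9429079416664563
```

```bash
python3 -m crank '[0.01,0.03,-0.04,0,0,0, 0.01,0.06,-0.08,0,0,0, 0.01,0.06,-0.08,0,0,0]'|grep _force ; python3 st.py;
```

```text
ft_force: [-2.6, -4.9, 9.2]
grasp_force: 5.5
k -1 depth mm 17.527459188453278 row off 2.982924298193379 perp 1.5606986362515 axial N 10.582355113622931 t 10.4 j5 -0.943845440903211
```

Hard stop at a reading of 17.5 mm with 10 N, so it is fully in. Now the near plug.

```bash
python3 -m crank '[-0.1,-0.5,0.7,0,0,0, -0.5,-2.4,3.5,0,0,0, -5,-1.4,3.5,0,0,0, -9.7,-0.5,3.5,0,0,0, -14.4,0.5,3.5,0,0,0, -19.1,1.45,3.5,0,0,0, -19.1,1.45,3.5,0,0,0, -18.95,2.15,2.45,0,0,0, -18.8,2.85,1.4,0,0,0, -18.8,2.85,1.4,0,0,0, -18.8,2.85,1.4,0,0,0]'|grep _force; python3 st.py; python3 - <<'E'
from h import *
im=eyes.capture('wrist');cv2.imwrite('pics/w5.png',im[150:320,130:400].repeat(2,0).repeat(2,1))
E
```

```text
ft_force: [0.1, -0.3, -0.6]
grasp_force: 0.0
k 1 depth mm 0.9000656041804185 row off 2.8839530216027884 perp 1.2634533447825005 axial N -0.3092318239449739 t 11.5 j5 -1.0618467123134814
```

View pics/w5.png

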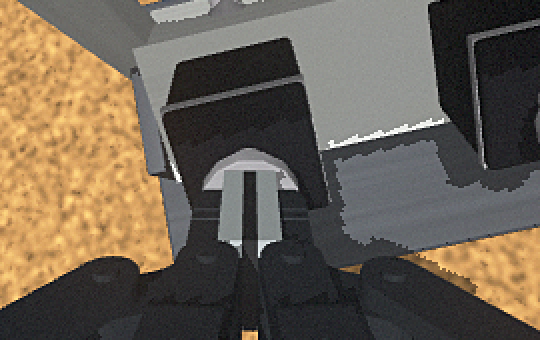

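Tip at (250,170) over the cap at (252,190). Joint 5 is at −1.062, so I'll tilt 4° more towards vertical and then press.

```bash
python3 -m crank '[0.22,1.06,0.55,-3.9,0.8,0, 0.22,1.06,0.55,-3.9,0.8,0, 0.22,1.06,0.55,-3.9,0.8,0]'|grep _force; python3 st.py
```

```text
ft_force: [0.6, -0.1, 0.3]
grasp_force: 0.0
k 1 depth mm 1.0082023911334135 row off 3.016891469767854 perp 1.9706026187211223 axial N 0.178091737717788 t 11.85 j5 -0.9790986541352324
```

```bash
python3 -m crank '[0.01,0.06,-0.08,0,0,0, 0.02,0.11,-0.16,0,0,0, 0.03,0.17,-0.25,0,0,0, 0.03,0.17,-0.25,0,0,0]'|grep _force ; python3 st.py
```

```text
ft_force: [0.1, -0.3, 2.2]
grasp_force: 1.1
k 1 depth mm 4.124257439448639 row off 2.990493686841082 perp 1.1230968529111862 axial N 1.9525818851738745 t 12.25 j5 -0.9862920606354174
```

```bash
python3 -m crank '[0.01,0.06,-0.08,0,0,0, 0.01,0.06,-0.08,0,0,0]'|grep _force ; python3 st.py;
```

```text
ft_force: [-1.3, -2.0, 2.3]
grasp_force: 1.1
k 1 depth mm 5.180599966470087 row off 3.0218304331621266 perp 1.229245468630656 axial N 3.1385781870342626 t 12.45 j5 -0.9885983546357168
```

```bash
python3 -m crank '[0.01,0.06,-0.08,0,0,0, 0.01,0.06,-0.08,0,0,0]'|grep _force ; python3 st.py;
```

```text
ft_force: [0.2, -2.0, 1.4]
grasp_force: 1.1
k 1 depth mm 6.210831220661232 row off 3.046401166923782 perp 1.265043451888405 axial N 2.20393724335249 t 12.65 j5 -0.991174610022484
```

```bash
python3 -m crank '[0.01,0.06,-0.08,0,0,0, 0.02,0.12,-0.16,0,0,0, 0.02,0.12,-0.16,0,0,0]'|grep _force ; python3 st.py;
```

```text
ft_force: [-0.1, -2.1, -0.1]
grasp_force: 0.9
k 1 depth mm 8.26281859516783 row off 3.0861933233858125 perp 1.3643450003830115 axial N 1.0676195924572913 t 12.95 j5 -0.9963858955183889
```

Also good. Pressing on to its end.

```bash
python3 -m crank '[0.02,0.11,-0.16,0,0,0, 0.05,0.22,-0.33,0,0,0, 0.07,0.34,-0.49,0,0,0, 0.09,0.42,-0.61,0,0,0, 0.09,0.42,-0.61,0,0,0]'|grep _force ; python3 st.py;
```

```text
ft_force: [-0.2, -1.9, 0.5]
grasp_force: 0.7
k 1 depth mm 15.818300810418553 row off 3.1396270845052405 perp 1.4096200540986612 axial N 1.508410289152967 t 13.45 j5 -1.0149689768933299
```

```bash
python3 -m crank '[0.01,0.06,-0.08,0,0,0, 0.01,0.06,-0.08,0,0,0]'|grep _force ; python3 st.py;
```

```text
ft_force: [-2.1, -5.6, 8.2]
grasp_force: 4.9
k 1 depth mm 16.2350652301857 row off 3.0604958138043377 perp 1.4217928913057545 axial N 10.130211469438228 t 13.65 j5 -1.016891360651638
```

```bash
python3 -m crank '[0.01,0.06,-0.08,0,0,0, 0.01,0.06,-0.08,0,0,0, 0.01,0.06,-0.08,0,0,0]'|grep _force ; python3 st.py;
```

```text
ft_force: [-5.7, -10.1, 17.2]
grasp_force: 10.4
k 1 depth mm 16.557538153183827 row off 3.01249816125996 perp 1.370912067194037 axial N 20.47677556556178 t 13.95 j5 -1.0187678407560088
```

Stopped dead at the end, so both good plungers are in. Next I retreat and compute a grasp pose for the middle plug. It uses a half turn, so the wrist camera faces away from the lamp. The lean is 27°: pads closing along the row stay flat on the barrel, and joint 5 stays in range.

```bash
python3 -m crank '[-0.1,-0.5,0.7,0,0,0, -0.5,-2.8,4.1,0,0,0, -0.7,-3.4,4.9,0,0,0, -0.7,-3.4,4.9,0,0,0]' 0|grep _force; cat >> h.py <<'E'
def gtool(p,lean):
    o,xr,yr,a=rackf(p); l=np.radians(lean); z=np.sin(l)*xr-np.cos(l)*np.array([0,0,1]); return np.c_[np.cross(yr,z),yr,z]
def gpos(p,k,zp,lean,row=.0023,perp=.0015):
    o,xr,yr,a=rackf(p); return pt(p,k,zp)+yr*row+np.cross(yr,a)*perp-.1547*gtool(p,lean)[:,2]
E
python3 st.py; python3 - <<'E'
from h import *
p=np.load('p.npy');print(manip.observe()['joint_positions'])
print(rows(gpos(p,0,.150,27),gtool(p,27)))
E
```

```text
ft_force: [-0.1, 0.9, 0.8]
grasp_force: 0.0
k 1 depth mm -43.58609726228909 row off 2.4812906851607215 perp 1.624683069846871 axial N 0.12448996499680069 t 14.35 j5 -0.8553320144936826
[-0.15626946  0.36195429  0.27777867  2.2014892  -0.85533201  0.73882079
  0.35737482]
(array([ 9.59, -0.82, -3.08]), array([  15.4,   71.7, -149.9]))
```

```bash
python3 -m crank '[5,-0.8,0,4,18,-37, 9.6,-0.8,0,8,36,-75, 9.6,-0.8,0,15.4,71.7,-149.9, 9.6,-0.8,0,15.4,71.7,-149.9, 9.6,-0.8,0,15.4,71.7,-149.9, 9.6,-0.8,0,15.4,71.7,-149.9, 9.6,-0.8,0,15.4,71.7,-149.9, 9.6,-0.8,0,15.4,71.7,-149.9, 9.6,-0.8,0,15.4,71.7,-149.9, 9.6,-0.8,0,15.4,71.7,-149.9, 9.6,-0.8,0,15.4,71.7,-149.9, 9.6,-0.8,0,15.4,71.7,-149.9, 9.6,-0.8,0,15.4,71.7,-149.9, 9.6,-0.8,0,15.4,71.7,-149.9, 9.6,-0.8,0,15.4,71.7,-149.9, 9.6,-0.8,0,15.4,71.7,-149.9, 9.6,-0.8,0,15.4,71.7,-149.9, 9.6,-0.8,-1.5,15.4,71.7,-149.9, 9.6,-0.8,-3,15.4,71.7,-149.9, 9.6,-0.8,-3,15.4,71.7,-149.9]' 0|grep _force; python3 - <<'E'
from h import *
p=np.load('p.npy');s=manip.observe();print(s['joint_positions'],s['t'],s['grip_width'])
print(rows(gpos(p,0,.150,27),gtool(p,27)))
print(rows(gpos(p,0,.072,27),gtool(p,27)))
im=eyes.capture('wrist');c=cal('wrist')
for k in(1,0,-1):
  for z in(.115,.095):
    u,v=proj('wrist',pt(p,k,z if k==0 else z-.012*(z>.1)),c);cv2.circle(im,(int(u),int(v)),2,(0,0,255),-1);print(k,z,u,v)
cv2.imwrite('pics/w6.png',im)
E
```

```text
ft_force: [-0.5, -0.1, 0.2]
grasp_force: 0.0
[-0.35009717  0.60668401  0.64010505  2.02059096 -1.07883015  0.97812391
 -2.348908  ] 16.35 0.9989877175416129
(array([ 0.06, -0.21,  0.3 ]), array([-0.1, -0.3,  0.3]))
(array([ 0.97,  4.17, -6.09]), array([-0.1, -0.3,  0.3]))
1 0.115 401.0759968150493 237.68264500287552
1 0.095 395.02225393198717 234.00874505678738
0 0.115 248.85292282786355 245.10647127854403
0 0.095 249.4129321453897 235.16007854574184
-1 0.115 97.4508101408592 240.0804685173601
-1 0.095 103.91397083450798 236.31053941397397
```

View pics/w6.png

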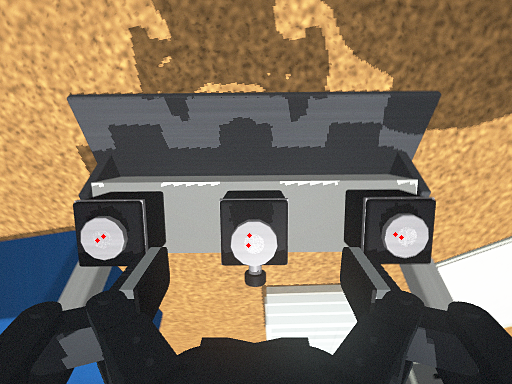

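The wrist view shows the middle cap at (254,241), centred between the open pads at x of about 167 and 342. Its plunger is visibly still out. Joint 5 is near its limit, so I'll use a 23° lean.

```bash
python3 - <<'E'
from h import *
p=np.load('p.npy')
print(rows(gpos(p,0,.150,23),gtool(p,23)))
for z in(.12,.1,.075):print(rows(gpos(p,0,z,23),gtool(p,23)))
E
```

```text
(array([0.24, 0.77, 0.69]), array([-4.1,  0.6,  0.4]))
(array([ 0.59,  2.45, -1.77]), array([-4.1,  0.6,  0.4]))
(array([ 0.82,  3.58, -3.41]), array([-4.1,  0.6,  0.4]))
(array([ 1.11,  4.98, -5.46]), array([-4.1,  0.6,  0.4]))
```

```bash
python3 -m crank '[0.25,0.75,0.7,-4.1,0.6,0.4, 0.25,0.75,0.7,-4.1,0.6,0.4, 0.4,1.6,-0.5,-4.1,0.6,0.4, 0.6,2.45,-1.8,-4.1,0.6,0.4, 0.6,2.45,-1.8,-4.1,0.6,0.4]' 0|grep _force; python3 - <<'E'
from h import *
p=np.load('p.npy');print(manip.observe()['joint_positions'])
for z in(.12,.1,.075):print(rows(gpos(p,0,z,23),gtool(p,23)))
E
```

```text
ft_force: [-0.4, 0.4, 0.8]
grasp_force: 0.0
[-0.39810127  0.62201577  0.6065865   2.02033437 -1.05493853  0.88496086
 -2.40560371]
(array([-0.  , -0.04,  0.  ]), array([ 0. ,  0.2, -0.5]))
(array([ 0.23,  1.08, -1.64]), array([ 0. ,  0.2, -0.5]))
(array([ 0.53,  2.49, -3.68]), array([ 0. ,  0.2, -0.5]))
```

```bash
python3 -m crank '[0.12,0.54,-0.82,0,0,0, 0.23,1.05,-1.64,0,0,0, 0.23,1.05,-1.64,0,0,0]' 0|grep _force; python3 -c "
from h import *
s=manip.observe();print(s['joint_positions'],s['qd'])"
```

```text
ft_force: [-0.9, 0.6, 0.3]
grasp_force: 0.0
[-0.3665812   0.62998599  0.52786568  2.02763232 -1.06509335  0.82516041
 -2.41253767] [-0.00697855 -0.01082226  0.04372636 -0.00837809  0.01096761  0.02839052
 -0.00341319]
```

```bash
python3 -m crank '[0.1,0.5,-0.7,0,0,0, 0.2,1,-1.4,0,0,0, 0.3,1.4,-2.05,0,0,0, 0.3,1.4,-2.05,0,0,0]' 0|grep _force; python3 - <<'E'
from h import *
p=np.load('p.npy');s=manip.observe();print(s['joint_positions'],s['t'],rows(gpos(p,0,.075,23),gtool(p,23)))
im=eyes.capture('wrist');cv2.imwrite('pics/w7.png',im)
E
```

```text
ft_force: [-0.4, 0.1, -1.2]
grasp_force: 0.0
[-0.31896925  0.6422731   0.41232651  2.03435833 -1.07113991  0.74136343
 -2.42815806] 17.6 (array([-0.04,  0.21, -0.15]), array([ 0.1,  0.3, -0.4]))
```

View pics/w7.png

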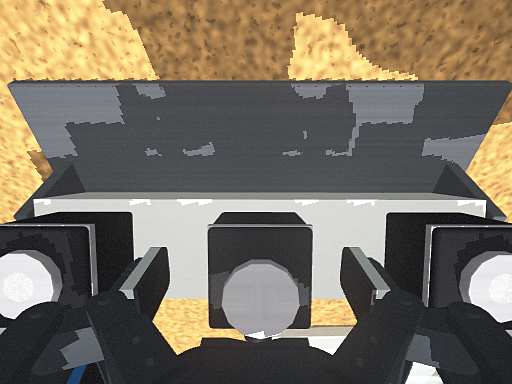

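The wrist view shows the barrel at x 208–313 (middle about 260), with pads on either side at 169 and 342, clear of the neighbouring plugs. Closing now with a 1.5 mm correction.

```bash
python3 -m crank '[-0.15,0.03,0,0,0,0, -0.15,0.03,0,0,0,0]' 0|grep _force; python3 -m crank '[0,0,0,0,0,0, 0,0,0,0,0,0, 0,0,0,0,0,0, 0,0,0,0,0,0, 0,0,0,0,0,0, 0,0,0,0,0,0, 0,0,0,0,0,0, 0,0,0,0,0,0]' 255|tail -3; python3 -c "
from h import *
s=manip.observe();p=np.load('p.npy');print(s['joint_positions'],s['t'],rackf(p)[3],np.array(s['torque']))"
```

```text
ft_force: [0.2, -0.2, 0.1]
grasp_force: 0.0
ft_force: [-1.7, -2.1, 6.1]
grip_width: 0.511
grasp_force: 61.1
[-0.31808232  0.63933988  0.40878021  2.03811346 -1.07066974  0.73698141
 -2.42868895] 18.65 [-0.11684969 -0.56154793  0.81915204] [-0.24814078  0.53665859  0.32219193]
```

Gripped: 43.5 mm opening at 61 N. Pulling straight along the axis.

```bash
python3 -m crank '[-0.02,-0.11,0.16,0,0,0, -0.05,-0.22,0.33,0,0,0, -0.07,-0.34,0.49,0,0,0, -0.09,-0.45,0.66,0,0,0, -0.12,-0.56,0.82,0,0,0, -0.12,-0.56,0.82,0,0,0]'|tail -3; python3 -m crank '[-0.06,-0.28,0.41,0,0,0, -0.12,-0.56,0.82,0,0,0, -0.18,-0.84,1.23,0,0,0, -0.23,-1.12,1.64,0,0,0, -0.29,-1.4,2.05,0,0,0, -0.35,-1.68,2.46,0,0,0, -0.41,-1.97,2.87,0,0,0, -0.47,-2.25,3.28,0,0,0, -0.53,-2.53,3.69,0,0,0, -0.58,-2.81,4.1,0,0,0, -0.58,-2.81,4.1,0,0,0]'; python3 - <<'E'
from h import *
p=np.load('p.npy');s=manip.observe();print(s['t'],s['joint_positions'],(s['tcp_pos']-gpos(p,0,.075,23))@rackf(p)[3])
eyes.capture('side');eyes.capture('top')
for n in('side','top'):print(n,[(np.round(d['at'],3).tolist(),round(d['score'],2)) for d in nets.boxes_of('plug_a',n)])
E
```

```text
ft_force: [-2.2, 3.1, -4.6]
grip_width: 0.507
grasp_force: 64.0
t: 20.35
tcp_pos: [0.5334, 0.0175, 0.2893]
orientation: [[-0.181, -0.98, 0.084], [-0.903, 0.199, 0.38], [-0.389, -0.007, -0.921]]
ft_force: [0.4, -0.4, -2.8]
grip_width: 0.505
grasp_force: 64.5
20.35 [-0.30523898  0.5639059   0.48143441  2.01034186 -0.95192009  0.83360118
 -2.49637381] 0.06336717623671072
side [([0.541, 0.059, 0.151], 0.96), ([0.454, 0.116, 0.104], 0.77), ([0.521, 0.121, 0.055], 0.69), ([0.638, 0.082, 0.103], 0.61)]
top [([0.648, 0.091, 0.114], 0.73), ([0.556, 0.104, 0.144], 0.7), ([0.462, 0.133, 0.114], 0.59)]
```

The plug is out: lifted 61 mm, with about 2.5 N of weight on the wrist. Now the move to stand it upright over the tray.

```bash
cat > pl.py <<'E'
from h import *
p=np.load('p.npy');o,xr,yr,a=rackf(p);s=manip.observe();R=np.array(s['orientation']);t=np.array(s['tcp_pos'])
tg=gpos(p,0,.075,23)-np.array([-.0004,.0021,-.0015])+np.array([-.0015,.0003,0])
foot=pt(p,0,0)+yr*.0023+np.cross(yr,a)*.0015+(t-tg)
np.savez('g.npz',f=R.T@(foot-t),a=R.T@a)
E
cat > tr.py <<'E'
from h import *
g=np.load('g.npz');s=manip.observe();R=np.array(s['orientation']);t=np.array(s['tcp_pos'])
a=R@g['a'];f=t+R@g['f'];print('t',s['t'],'foot',f,'axis',a,'F',s['ft_force'],'q',s['joint_positions'].round(2),s['grip_width'])
T=np.array([.465,-.302,0])
E
python3 pl.py; cat > tr1.py <<'E'
from tr import *
R2=Ro.from_euler('z',50,degrees=True).as_matrix()@Ro.align_vectors([[0,0,1.]],[a])[0].as_matrix()@R
for z in(.15,.03): print(z,rows(T+[0,0,z]-R2@g['f'],R2))
E
python3 tr1.py
```

```text
t 20.55 foot [0.55532929 0.12142573 0.08317079] axis [-0.11684969 -0.56154793  0.81915204] F [-0.4681439   0.68309225 -2.66156752] q [-0.31  0.57  0.48  2.01 -0.95  0.83 -2.5 ] 0.5095452365410569
0.15 (array([ -8.81, -29.61,   9.02]), array([-35.1,  -8.3,  48.4]))
0.03 (array([ -8.81, -29.61,  -2.98]), array([-35.1,  -8.3,  48.4]))
```

```bash
python3 -m crank '[-0.6,-2.8,4.1,0,0,0, -1,-6,8,0,0,0, -2,-10,9,-5,-1,7, -3.5,-14,9,-10,-2,13, -5,-18,9,-15,-4,20, -6,-22,9,-20,-5,27, -7,-25,9,-25,-6,34, -8,-27,9,-30,-7,41, -8.8,-29.6,9,-35.1,-8.3,48.4, -8.8,-29.6,9,-35.1,-8.3,48.4, -8.8,-29.6,9,-35.1,-8.3,48.4, -8.8,-29.6,9,-35.1,-8.3,48.4, -8.8,-29.6,9,-35.1,-8.3,48.4]'|tail -3; python3 - <<'E'
from tr import *
for n in('side','top'):
    eyes.capture(n)
    for l in('plug_a','cap_a','tray','weight','flask'): print(n,l,[(np.round(d['at'],3).tolist(),round(d['score'],2)) for d in nets.boxes_of(l,n)])
    c=cal(n);
    for z in(0,.045,.095,.115):print(proj(n,f+z*a,c).round(1))
    for d in nets.regions_of('plug_a',n):
        v,u=np.nonzero(d['mask'])
        if len(u):
            pc=cv2.PCACompute2(np.c_[u,v].astype(np.float32),None) if len(u)>5 else 0
            print('mask',round(d['score'],2),len(u),u.min(),u.max(),v.min(),v.max(),pc[1][0] if pc else '')
E
```

```text
ft_force: [-0.3, -0.0, -2.5]
grip_width: 0.511
grasp_force: 64.4
t 21.85 foot [ 0.46566803 -0.30070621  0.14972576] axis [ 1.16514746e-04 -2.24578354e-03  9.99997471e-01] F [-0.30147255 -0.02806409 -2.53824052] q [ 0.01  0.39  0.6   1.97 -0.24  0.65 -1.74] 0.510928389352404
side plug_a [([0.456, 0.118, 0.105], 0.71), ([0.46, -0.316, 0.217], 0.57)]
side cap_a [([0.456, 0.114, 0.116], 0.64), ([0.472, -0.308, 0.263], 0.63), ([0.459, -0.304, -0.002], 0.5)]
side tray [([0.46, -0.305, -0.001], 0.66)]
side weight [([0.664, -0.255, 0.046], 0.87)]
side flask [([0.652, -0.407, 0.13], 0.75)]
[262.4 276. ]
[262.6 259.6]
[262.9 240. ]
[263.  231.7]
mask 0.64 346 177 195 170 191 [0.21682103 0.9762114 ]
mask 0.57 972 248 279 228 285 [-0.19672927  0.98045784]
mask 0.57 3961 157 278 104 222 [-0.11562723  0.9932926 ]
top plug_a [([0.459, 0.13, 0.112], 0.67), ([0.644, 0.091, 0.112], 0.58)]
top cap_a []
top tray [([0.499, -0.27, 0.004], 0.6)]
top weight [([0.556, 0.125, 0.242], 0.7), ([0.669, -0.245, 0.054], 0.64)]
top flask [([0.663, -0.379, 0.18], 0.64)]
[340.6 219.8]
[343.7 220.2]
[347.3 220.6]
[348.9 220.7]
mask 0.7 312 187 208 143 160 [0.9744513  0.22459887]
mask 0.67 339 171 192 208 227 [0.9620081  0.27302083]
```

The networks agree with the expected cap height of 0.264. Before lowering I'll check the tilt from the side mask's row centres.

```bash
python3 - <<'E'
from tr import *
eyes.capture('side')
for d in nets.regions_of('plug_a','side'):
    v,u=np.nonzero(d['mask'])
    if 250<u.mean()<285 and v.mean()>200 and len(u)<2000:
        for r in range(v.min(),v.max()+1,4): q=u[v==r]; print(r,q.min(),q.max(),(q.min()+q.max())/2)
# predicted silhouettes of plug corners
c=cal('side');x=R@np.array([1,0,0]);x-=a*(x@a);x/=np.linalg.norm(x);y=np.cross(a,x)
for z,h in((0,.017),(.045,.017),(.045,.022),(.095,.022)):
    q=np.array([proj('side',f+z*a+h*(i*x+j*y),c) for i in(1,-1) for j in(1,-1)]);print(z,q.min(0).round(0),q.max(0).round(0))
E
```

```text
t 22.55 foot [ 0.46521107 -0.30178492  0.1499792 ] axis [-2.85397461e-04 -1.09779804e-03  9.99999357e-01] F [-0.32854217  0.46896918 -2.94039478] q [ 0.01  0.39  0.6   1.97 -0.24  0.65 -1.74] 0.5097242265854973
228 264 266 265.0
232 263 271 267.0
236 262 276 269.0
240 252 281 266.5
244 261 280 270.5
248 262 280 271.0
252 263 280 271.5
256 248 278 263.0
260 247 276 261.5
264 247 275 261.0
268 250 276 263.0
272 252 275 263.5
276 252 274 263.0
280 252 271 261.5
284 259 269 264.0
0 [250. 267.] [274. 286.]
0.045 [250. 251.] [275. 269.]
0.045 [247. 248.] [278. 272.]
0.095 [246. 229.] [279. 253.]
```

The measured silhouette (foot x 250–275, bottom row 285) matches the prediction, so the plug is upright. Lowering.

```bash
python3 -m crank '[0,0,-3,0,0,0, 0,0,-6,0,0,0, 0,0,-9,0,0,0, 0,0,-11.5,0,0,0, 0,0,-13,0,0,0, 0,0,-13.8,0,0,0, 0,0,-13.8,0,0,0, 0,0,-13.8,0,0,0]'|grep _force; python3 tr.py
```

```text
ft_force: [-0.1, -0.3, -2.2]
grasp_force: 64.5
t 23.45 foot [ 0.46562495 -0.30215293  0.01257556] axis [-1.01271430e-03 -6.64520725e-04  9.99999266e-01] F [-0.1287431  -0.29241464 -2.18752398] q [ 0.18  0.58  0.38  2.12 -0.41  0.3  -1.6 ] 0.5050403174990202
```

```bash
python3 -m crank '[0,0,-0.1,0,0,0, 0,0,-0.2,0,0,0, 0,0,-0.3,0,0,0, 0,0,-0.4,0,0,0, 0,0,-0.4,0,0,0]'|grep _force; python3 tr.py
```

```text
ft_force: [0.4, -0.6, -2.2]
grasp_force: 64.5
t 23.95 foot [ 0.46523401 -0.3016849   0.00795411] axis [-3.04055704e-04 -1.16070009e-03  9.99999280e-01] F [ 0.41125592 -0.57621489 -2.20423429] q [ 0.19  0.58  0.37  2.13 -0.42  0.29 -1.59] 0.5029129017035366
```

```bash
python3 -m crank '[0,0,-0.1,0,0,0, 0,0,-0.2,0,0,0, 0,0,-0.2,0,0,0]'|grep _force; python3 tr.py
```

```text
ft_force: [0.1, 0.1, -1.2]
grasp_force: 64.5
t 24.25 foot [ 0.46515448 -0.3017625   0.00583062] axis [-1.21728225e-04 -1.18383574e-03  9.99999292e-01] F [ 0.14850959  0.11135354 -1.17023199] q [ 0.19  0.59  0.36  2.13 -0.42  0.29 -1.59] 0.5048381747651263
```

```bash
python3 -m crank '[0,0,-0.05,0,0,0, 0,0,-0.1,0,0,0, 0,0,-0.1,0,0,0]'|grep _force; python3 tr.py
```

```text
ft_force: [0.8, -0.5, -0.9]
grasp_force: 64.5
t 24.55 foot [ 0.46517315 -0.30175023  0.00491579] axis [-2.00708486e-04 -1.13522261e-03  9.99999335e-01] F [ 0.77461583 -0.53655505 -0.88253177] q [ 0.19  0.59  0.36  2.13 -0.42  0.28 -1.59] 0.5079788569116811
```

```bash
python3 -m crank '[0,0,-0.05,0,0,0, 0,0,-0.1,0,0,0, 0,0,-0.1,0,0,0]'|grep _force; python3 tr.py
```

```text
ft_force: [-1.9, 2.2, 6.1]
grasp_force: 65.6
t 24.85 foot [ 0.46534243 -0.30188197  0.00445596] axis [-9.74092070e-04 -9.70182117e-04  9.99999055e-01] F [-1.94544539  2.19373177  6.0942414 ] q [ 0.19  0.59  0.36  2.13 -0.42  0.28 -1.59] 0.5073199934515111
```

Foot on the tray floor with 6 N. Releasing and retreating.

```bash
python3 -m crank '[0,0,0.05,0,0,0, 0,0,0.05,0,0,0, 0,0,0.05,0,0,0, 0,0,0.05,0,0,0, 0,0,0.05,0,0,0, 0,0,0.05,0,0,0, 0,0,0.05,0,0,0]' 0|tail -3; python3 -m crank '[0,0,1,0,0,0, 0,0,3,0,0,0, 0,0,6,0,0,0, 0,0,10,0,0,0, 0,0,15,0,0,0, -4,4,20,0,0,0, -8,8,22,0,0,0, -12,12,22,0,0,0, -12,14,22,0,0,0, -12,14,22,0,0,0, -12,14,22,0,0,0]'|tail -3
python3 - <<'E'
from h import *
for n in('side','top'):
    eyes.capture(n);c=cal(n)
    for l in('plug_a','cap_a','tray','weight','flask','screwdriver'): print(n,l,[(np.round(d['at'],3).tolist(),round(d['score'],2)) for d in nets.boxes_of(l,n)])
    for d in nets.regions_of('plug_a',n):
        v,u=np.nonzero(d['mask']);print('mask',round(d['score'],2),len(u),u.min(),u.max(),v.min(),v.max())
    for z in(0,.045,.095,.115):print(proj(n,[.465,-.302,.004+z],c).round(0))
E
```

```text
ft_force: [0.2, -0.9, -0.1]
grip_width: 1.001
grasp_force: 0.0
ft_force: [0.4, -0.8, 0.5]
grip_width: 1.001
grasp_force: 0.0
side plug_a [([0.639, 0.08, 0.108], 0.92), ([0.456, -0.315, 0.088], 0.82), ([0.444, -0.319, 0.003], 0.68), ([0.46, 0.11, 0.1], 0.58)]
side cap_a [([0.467, -0.303, 0.12], 0.5), ([0.464, 0.105, 0.118], 0.44), ([0.632, 0.073, 0.116], 0.41)]
side tray [([0.445, -0.321, -0.0], 0.78)]
side weight [([0.666, -0.253, 0.049], 0.81), ([0.457, -0.313, 0.086], 0.6)]
side flask [([0.652, -0.408, 0.132], 0.86)]
side screwdriver [([0.363, -0.114, 0.023], 0.81)]
mask 0.82 1065 248 277 283 332
mask 0.76 259 178 195 170 191
[262. 323.]
[262. 310.]
[262. 294.]
[262. 287.]
top plug_a [([0.47, -0.297, 0.099], 0.82), ([0.457, 0.129, 0.113], 0.74)]
top cap_a [([0.642, 0.075, 0.118], 0.61), ([0.453, 0.116, 0.12], 0.41)]
top tray [([0.467, -0.296, 0.001], 0.69), ([0.636, 0.081, 0.12], 0.45)]
top weight [([0.666, -0.243, 0.052], 0.72), ([0.554, 0.125, 0.248], 0.53)]
top flask [([0.665, -0.378, 0.178], 0.89)]
top screwdriver [([0.393, -0.092, 0.018], 0.45)]
mask 0.87 349 171 193 208 227
mask 0.64 324 326 349 210 231
mask 0.53 336 187 208 143 161
[333. 219.]
[335. 219.]
[338. 220.]
[339. 220.]
```

The plug stands in the tray: cap at 0.120 m against the expected 0.119. The good caps are down at about 0.118 m, and the bystanders have not moved. Handing in.

```bash
python3 -c "
from rig import manip
print(manip.sign_off())"
```

```text
the job is handed in; nothing more can be done
None
```

The job is handed in: all three plungers were pressed to their stops, the middle plug stuck at about 6 mm and now stands upright in the reject tray, and the other two stayed seated with their plungers fully in. It took about 27 s, with no more than about 25 N while pressing.

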